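# Erect the packing tray

### The job

Finish erecting the larger of the two cardboard trays into an open box: fold up its two long side panels, which are leaning outward half-raised, until both stand upright against the corner tabs. Leave the smaller tray alone where it lies.

Things in the scene. Friction and masses are not known exactly. Their poses are not given: they have to be found in the camera images.
- tray: Larger cardboard tray, sheet 3 mm, fixed to the table. Origin: centre of floor underside, z up; floor 120 (x) x 90 mm (y). End walls at x = +-60 mm, 44 mm high, stand already, with inward corner tabs. Side panels crease along y = +-45 mm, 3 mm up: 116 mm along x, 44 mm crease to free edge, slippery (friction 0.35). Upright: outer face at y = +-48 mm, top 47 mm up. In the nearer or farther place.
- panel_left (a joint): Fold angle of the panel on the tray's +y side, rad: 0 lying flat outward on the table, 1.571 upright, where the corner tabs stop it. Starts at 0.7 to 1.0. The crease is a little stiff (0.025 N m): the panel stays where it is left; an inward push of about 1 N near its free edge folds it up.
- panel_right (a joint): The same for the panel on the tray's -y side: 0 flat outward, 1.571 upright against the corner tabs; starts at 0.7 to 1.0, stays where it is left.
- small_tray: Smaller cardboard tray of the same make, loose on the table, to be left alone: floor 80 (x) x 60 mm (y), walls 32 mm high, side panels glued half-raised (they do not fold), spanning 110 mm along y. Origin: centre of floor underside, z up. About 120 g. It lies in the other of the two places.
Things that resemble listed ones, but are neither listed nor needed, are in the scene too. What is shaped like the tray but green is not meant.

How it is judged:
By the outcome, as a careful person would: the job done as asked, in the order asked, and still so for the second after the job is handed in, with the robot touching nothing.
It also fails if it takes over 48 s, if anything falls off the work surface, if the arm or the gripper's body presses on something with over 40 N, if the wrist force passes 120 N, or if a joint passes its speed limit or range.

### The arm

A 7-joint arm with a two-finger parallel gripper is mounted at the origin on a cart in front of the work surface, level with it; the furniture and walls round the work are solid. World frame = base frame: x ahead of the robot, y to its left, z up, the work surface at z = 0. Lengths are in m, angles in rad, forces in N, time in s.
With the tool pointing down it reaches from about 0.425 to 0.925 m from the base axis. Payload 6.8 kg.
Tool frame: the origin (TCP) lies midway between the tips of the shut fingers; the grasp point (between the pads) lies 19 mm behind it; z points along the fingers, y is the line along which they close (so a half turn about z gives the same grasp; the last joint's range is limited). The gripper opens to 85 mm and grips with 20 to 120 N. Pads are 22 mm wide; open, the fingers measure 114 mm over their backs; the gripper's body (76 mm by 85 mm) begins 54 mm behind the grasp point. The pads swing forward as they close: fully open they stand 13 mm farther back than shut.
Start: joints at [1.164, 0.477, 0.022, 1.555, -0.011, 1.109, -0.083], TCP at [0.199, -0.645, 0.196] pointing down, gripper open.
Joint ranges: [-2.96, 2.96], [-0.34, 2.1], [-1.41, 1.46], [0.24, 2.44], [-1.37, 4.51], [0.17, 1.92], [-2.96, 2.96]. Speed limits (rad/s): [2.39, 2.39, 3.14, 3.14, 3.14, 3.14, 3.14].

### API

Orientations are given as a 3x3 rotation matrix whose columns are the frame's x, y, z axes.
In Python, from station import r gives the robot as it stands. The module is installed in compiled form; this text tells all that it offers.
- The arm moves only by the tool send_rows, never from a script. Its argument "targets" is a list of rows, each an object with "xyz": the shift along the tool's x, y, z in mm, a list of three; "rotation": the turn, a rotation vector about the tool's x, y, z in rad, a list of three. In form: [{"xyz": [tx, ty, tz], "rotation": [ax, ay, az]}, ...]. A call has 1 to 8 rows; each row shifts and turns the commanded pose from where the row before left it, along the tool's axes as they then stand; what a row does not reach is not made up. A row lasts 1/12 s, in which the tool goes at most 41.7 mm and 7.16 degrees, less where a joint would pass 70% of its speed; a pose out of reach is approached as far as the arm can. A call is refused whole if a number of a shift passes 41.7 or a number of a turn 0.125, either way. A call with a gripper value outside its range is refused whole. "fingers" is the opening, from 0 (shut) to 1 (fully open), set as the call begins (left out, the last holds). The fingers move at their own pace and stop on an object; "newtons" is the grip in N (left out, the last holds). Time passes only in rows, so rows that do not move let the fingers close. It gives the time, the measured TCP pose, the force, the opening and the grip force at its end, in the units of the state.
- r.state(): the state, without advancing time (a new reading comes with each control period).
- r.read_camera(name): name is "side" or "top" or "wrist"; returns (picture, depth): 400x640x3 uint8, blue, green, red; 400x640 float32, m along the optical axis (not along the pixel's ray), 0 where there is no reading.
- r.camera_info(name): a dict with "camera_matrix" (3x3 intrinsics, pixels), "R" (3x3) and "t" (3): a world point X has camera coordinates R X + t. Camera axes: x right, y down, z forward; pixel columns grow to the right and rows downward; lengths in m; the calibration is good to about 2 mm. A picture is of the moment at which its call begins: read the wrist's pose just before it. camera_info takes no time and is no camera call; for the wrist camera it gives the pose at the moment of the call.
- r.job_done(): hands the job in; it is judged then, once.
The state is a dict: "time_s": time; "qpos": joint angles; "qd": joint speeds; "joint_torque": joint torques, N m; "position": TCP position; "tool_rot": TCP orientation; "wrist_force": force on the tool from outside, world axes, zero at the start; "ft_torque": the same for the moment, N m; "gripper_width": finger opening in m; "grip_force": force on a finger pad.
Only numpy, scipy, OpenCV 4.12 (cv2) and the standard library are available. Lean on these libraries where they do the work, as an engineer would, in place of code of your own. Each camera call takes 0.05 s, during which the arm holds its last target. There are 200 camera calls.

## Working session

There is one attempt and no reset: what is moved stays moved. The work goes in short steps, Python scripts to look and compute and a tool call to move; the robot and the scene stay as the last step left them, time stands still between calls to the robot, and variables do not carry over. Pictures are saved under pics/ and viewed, at most 10 in all, crops included, and the job is handed in when it is done.

Besides the shell and the picture viewer there is one more tool, called after ">>>" as name(argument=value, ...) on one line, values as JSON. send_rows: Moves the arm, as the interface text tells. Its arguments: {"type":"object","properties":{"targets":{"type":"array","items":{"type":"object","properties":{"xyz":{"type":"array","items":{"type":"number"}},"rotation":{"type":"array","items":{"type":"number"}}}}},"fingers":{"type":"number"},"newtons":{"type":"number"}},"required":["targets"]}

```bash
mkdir -p pics; cat > h.py <<'E'
import numpy as np, cv2
from station import r
def grab(n):
    i=r.camera_info(n); p,d=r.read_camera(n); return p,d,i
def world(i,d,u,v):
    K=np.array(i["camera_matrix"]);z=d[v,u]
    c=np.linalg.inv(K)@np.array([u,v,1.])*z
    return np.array(i["R"]).T@(c-np.array(i["t"]))
E
python3 - <<'E'
from h import *
import pickle
for n in ("top","side"):
    p,d,i=grab(n); cv2.imwrite(f"pics/{n}.png",p); pickle.dump((p,d,i),open(n+".pkl","wb"))
s=r.state(); print(s["time_s"],s["position"],s["tool_rot"],s["qpos"])
E
```

```text
0.1 [ 0.19852133 -0.64451146  0.19480599] [[ 9.55682036e-01  2.94400181e-01 -6.16528099e-04]
 [ 2.94400798e-01 -9.55680762e-01  1.56561207e-03]
 [-1.28287566e-04 -1.67773370e-03 -9.99998584e-01]] [ 1.16388892  0.47772928  0.02231852  1.55637293 -0.01148184  1.10930101
 -0.08312841]
```

View pics/top.png

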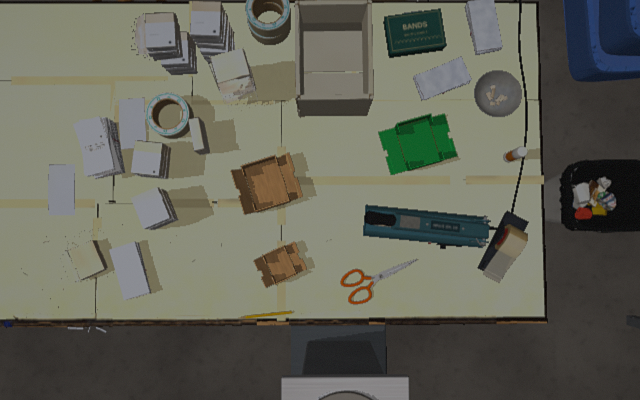

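View pics/side.png

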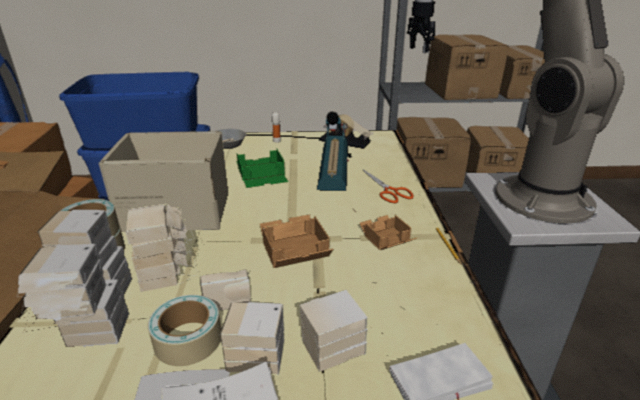

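The top view shows the larger brown tray at about (267,184) and the smaller one at (279,264), with the green decoy at (418,143). I'll enlarge the larger tray.

```bash
python3 - <<'E'
from h import *
import pickle
p,d,i=pickle.load(open("top.pkl","rb"))
c=p[135:300,215:335]; cv2.imwrite("pics/c1.png",cv2.resize(c[:90],None,fx=6,fy=6,interpolation=cv2.INTER_CUBIC))
K=np.array(i["camera_matrix"]);R=np.array(i["R"]);t=np.array(i["t"])
print(K[0],(-R.T@t).round(3),R.round(3).tolist())
v,u=np.mgrid[0:400,0:640]; P=(np.stack([(u-K[0,2])/K[0,0]*d,(v-K[1,2])/K[1,1]*d,d],-1)-t)@R
np.save("P.npy",P)
h=cv2.cvtColor(p,cv2.COLOR_BGR2HSV)
for nm,(u0,u1,v0,v1) in dict(big=(225,310,145,220),small=(245,320,235,295)).items():
    b=P[v0:v1,u0:u1]; m=(h[v0:v1,u0:u1,1]>100)&(h[v0:v1,u0:u1,0]<18)
    q=b[m]; print(nm,m.sum(),q.min(0).round(3),q.max(0).round(3),cv2.minAreaRect((q[:,:2]*1000).astype(np.float32)), np.median(q,0).round(3))
for a in [(200,200),(340,150)]: print(P[a[1],a[0]].round(3))
E
```

```text
[518.4133991    0.         328.47833646] [0.507 0.05  1.312] [[-0.005, -1.0, 0.006], [-0.998, 0.005, -0.055], [0.055, -0.007, -0.998]]
big 2783 [ 0.507  0.05  -0.006] [0.707 0.282 1.312] ((581.372802734375, 171.9639129638672), (237.62356567382812, 160.1822052001953), 24.519229888916016) [0.633 0.199 0.005]
small 1312 [ 0.377  0.05  -0.007] [0.507 0.226 1.312] ((446.67791748046875, 126.81835174560547), (78.14091491699219, 189.77749633789062), 24.45279312133789) [0.43  0.164 0.005]
[ 0.592  0.367 -0.002]
[ 0.719  0.011 -0.006]
```

View pics/c1.png

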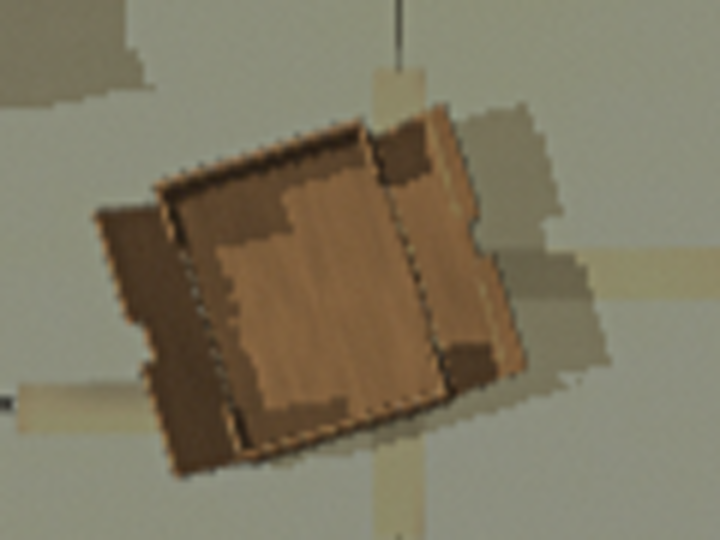

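The crop shows the end walls' outer top corners at full-image (240.8,165.8), (275.3,155.3), (255.8,211.3) and (290,201.2). The panels' free edges lie on the left and right, each with a notch in the middle.

```bash
cat >> h.py <<'E'
def plane(i,u,v,z):
    R=np.array(i["R"]);t=np.array(i["t"]);c=-R.T@t
    w=R.T@np.linalg.inv(np.array(i["camera_matrix"]))@np.array([u,v,1.]); return c+w*(z-c[2])/w[2]
E
python3 - <<'E'
from h import *
import pickle
p,d,i=pickle.load(open("top.pkl","rb"))
q=lambda a,b,z:plane(i,215+(a+.5)/6-.5,135+(b+.5)/6-.5,z)
fl,fr,nl,nr=[q(*a,.047) for a in [(157,185),(362,122),(245,456),(450,397)]]
c=(fl+fr+nl+nr)/4; e=(fl+fr-nl-nr)/2; f=(fl+nl-fr-nr)/2
print(c, np.linalg.norm(e),np.linalg.norm(f)); yaw=np.arctan2(e[1],e[0]); yf=np.arctan2(-f[0],f[1]); print(yaw,yf)
T=np.array([[np.cos(yaw),np.sin(yaw),0],[-np.sin(yaw),np.cos(yaw),0],[0,0,1]])
for a in [(97,212),(178,473),(443,108),(525,370)]: print((T@(q(*a,.037)-c)).round(3))
s=r.state();R=s["tool_rot"]
for y in(-.11,.11):
    g=c+T.T@np.array([-.022,y,0]);g[2]=.015; print(g,(R.T@(g-s["position"])*1000).round())
P=np.load("P.npy")
print("stapler z",P[200:250,360:490,2].max(), "green",P[110:180,375:460,2].max())
print("tool yaw",np.arctan2(R[1,0],R[0,0]))
E
```

```text
[0.6303628  0.19602048 0.047     ] 0.11757786287945621 0.08704219886674454
0.3116655792630122 0.28671375793769
[ 0.058  0.072 -0.01 ]
[-0.055  0.073 -0.01 ]
[ 0.055 -0.077 -0.01 ]
[-0.058 -0.075 -0.01 ]
[0.64315355 0.08457365 0.015     ] [ 640. -566.  181.]
[0.57569178 0.29397496 0.015     ] [ 637. -786.  181.]
stapler z 1.3115546971744694 green 1.3115546971744694
tool yaw 0.29882847224474424
```

>>> send_rows(targets=[{"xyz": [20,-17,0]},{"xyz": [24,-21,0]},{"xyz": [24,-21,0]},{"xyz": [24,-21,0]},{"xyz": [24,-21,0]},{"xyz": [24,-21,0]},{"xyz": [24,-21,0]},{"xyz": [24,-21,0]}], fingers=0, newtons=30)

```text
validation failed for argument at $.ta...
```

>>> send_rows(targets=[{"xyz": [24,-21,0]},{"xyz": [24,-21,0]},{"xyz": [24,-21,0]},{"xyz": [24,-21,0]},{"xyz": [24,-21,0]},{"xyz": [24,-21,0]},{"xyz": [24,-21,0]},{"xyz": [24,-21,0]}])

```text
validation failed for argument at $.ta...
```

>>> send_rows(targets=[{"xyz": [24,-21,0]},{"xyz": [24,-21,0]},{"xyz": [24,-21,0]},{"xyz": [24,-21,0]},{"xyz": [24,-21,0]},{"xyz": [24,-21,0]},{"xyz": [24,-21,0]},{"xyz": [24,-21,0]}])

```text
validation failed for argument at $.ta...
```

```bash
cat >> h.py <<'E'
C=np.array([.6304,.1960,0]);YAW=.30
T=np.array([[np.cos(YAW),np.sin(YAW),0],[-np.sin(YAW),np.cos(YAW),0],[0,0,1]])
def stat():
    s=r.state();R=s["tool_rot"]
    print(s["time_s"],"tray mm",(T@(s["position"]-C)*1000).round(1),"F",(T@s["wrist_force"]).round(1),"toolyaw",np.arctan2(R[1,0],R[0,0]).round(3),"z",R[:,2].round(3),s["gripper_width"])
E
python3 - <<'E'
from h import *
stat()
E
```

```text
0.1 tray mm [-661.  -675.3  194.8] F [-0.   0.1 -0.5] toolyaw 0.299 z [-0.001  0.002 -1.   ] 0.08518245603592339
```

Rotation is needed in each row.

>>> send_rows(targets=[{"xyz": [20,-17,0],"rotation": [0,0,0]},{"xyz": [24,-21,0],"rotation": [0,0,0]},{"xyz": [24,-21,0],"rotation": [0,0,0]},{"xyz": [24,-21,0],"rotation": [0,0,0]},{"xyz": [24,-21,0],"rotation": [0,0,0]},{"xyz": [24,-21,0],"rotation": [0,0,0]},{"xyz": [24,-21,0],"rotation": [0,0,0]},{"xyz": [24,-21,0],"rotation": [0,0,0]}], fingers=0, newtons=30)

```text
time_s: 0.77
position: [0.3305, -0.4314, 0.1954]
tool_rot: [[0.956, 0.294, -0.0], [0.294, -0.956, 0.0], [-0.0, -0.001, -1.0]]
wrist_force: [0.7, 0.6, -0.3]
gripper_width: 0.0
grip_force: 0.0
```

>>> send_rows(targets=[{"xyz": [24,-21,0],"rotation": [0,0,0]},{"xyz": [24,-21,0],"rotation": [0,0,0]},{"xyz": [24,-21,0],"rotation": [0,0,0]},{"xyz": [24,-21,0],"rotation": [0,0,0]},{"xyz": [24,-21,0],"rotation": [0,0,0]},{"xyz": [24,-21,0],"rotation": [0,0,0]},{"xyz": [24,-21,0],"rotation": [0,0,0]},{"xyz": [24,-21,0],"rotation": [0,0,0]}])

```text
time_s: 1.43
position: [0.4644, -0.2145, 0.1955]
tool_rot: [[0.956, 0.294, -0.0], [0.294, -0.956, 0.0], [-0.0, -0.0, -1.0]]
wrist_force: [0.3, -1.1, -0.7]
gripper_width: 0.0
grip_force: 0.0
```

>>> send_rows(targets=[{"xyz": [24,-21,0],"rotation": [0,0,0]},{"xyz": [24,-21,0],"rotation": [0,0,0]},{"xyz": [24,-21,0],"rotation": [0,0,0]},{"xyz": [24,-21,0],"rotation": [0,0,0]},{"xyz": [24,-21,0],"rotation": [0,0,0]},{"xyz": [24,-21,0],"rotation": [0,0,0]},{"xyz": [24,-21,0],"rotation": [0,0,0]},{"xyz": [24,-21,0],"rotation": [0,0,0]}])

```text
time_s: 2.1
position: [0.5985, 0.0024, 0.1953]
tool_rot: [[0.956, 0.294, -0.001], [0.294, -0.956, -0.0], [-0.001, -0.0, -1.0]]
wrist_force: [-0.0, 0.0, 0.9]
gripper_width: -0.0
grip_force: 0.0
```

```bash
python3 - <<'E'
from h import *
stat()
E
```

```text
2.1 tray mm [ -87.7 -175.5  195.3] F [-0.   0.   0.9] toolyaw 0.299 z [-0.001 -0.    -1.   ] -9.443534286652597e-06
```

>>> send_rows(targets=[{"xyz": [11,-10,15],"rotation": [0,0,0]},{"xyz": [11,-10,25],"rotation": [0,0,0]},{"xyz": [11,-10,25],"rotation": [0,0,0]},{"xyz": [11,-10,25],"rotation": [0,0,0]},{"xyz": [11,-10,25],"rotation": [0,0,0]},{"xyz": [11,-10,25],"rotation": [0,0,0]},{"xyz": [0,0,25],"rotation": [0,0,0]},{"xyz": [0,0,12],"rotation": [0,0,0]}])

```text
time_s: 2.77
position: [0.6414, 0.0787, 0.0149]
tool_rot: [[0.955, 0.296, -0.005], [0.296, -0.955, -0.0], [-0.005, -0.001, -1.0]]
wrist_force: [-0.0, -0.3, 0.6]
gripper_width: 0.0004
grip_force: 0.0
```

```bash
python3 - <<'E'
from h import *
stat()
p,d,i=grab("side"); cv2.imwrite("pics/s2.png",cv2.resize(p[160:310,210:430],None,fx=3.5,fy=3.5))
E
```

```text
2.7667 tray mm [ -24.2 -115.3   14.9] F [-0.1 -0.3  0.6] toolyaw 0.301 z [-0.005 -0.    -1.   ] 0.00039604638383110893
```

View pics/s2.png

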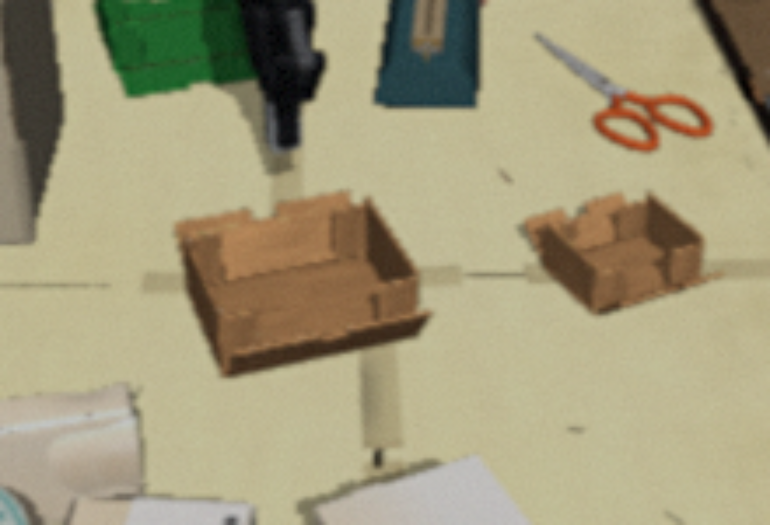

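The fingertips at crop (285,145) stand outside the far (right) panel. Time to push.

>>> send_rows(targets=[{"xyz": [0,-8,0],"rotation": [0,0,0]},{"xyz": [0,-8,0],"rotation": [0,0,0]},{"xyz": [0,-7,0],"rotation": [0,0,0]},{"xyz": [0,-6,0],"rotation": [0,0,0]},{"xyz": [0,-5,0],"rotation": [0,0,0]},{"xyz": [0,-5,0],"rotation": [0,0,0]},{"xyz": [0,-5,0],"rotation": [0,0,0]},{"xyz": [0,-3,0],"rotation": [0,0,0]}])

```text
time_s: 3.48
position: [0.6296, 0.1237, 0.019]
tool_rot: [[0.956, 0.295, 0.0], [0.295, -0.956, 0.0], [0.0, -0.0, -1.0]]
wrist_force: [0.1, -0.1, 0.3]
gripper_width: 0.0001
grip_force: 0.0
```

>>> send_rows(targets=[{"xyz": [0,-2,0],"rotation": [0,0,0]},{"xyz": [0,-1,0],"rotation": [0,0,0]},{"xyz": [0,-1,0],"rotation": [0,0,0]},{"xyz": [0,0,0],"rotation": [0,0,0]}])

```text
time_s: 3.82
position: [0.6286, 0.1265, 0.0186]
tool_rot: [[0.956, 0.294, -0.0], [0.294, -0.956, -0.0], [-0.0, 0.0, -1.0]]
wrist_force: [-0.3, -0.1, -0.2]
gripper_width: -0.0
grip_force: 0.0
```

```bash
python3 - <<'E'
from h import *
stat()
E
```

```text
3.8167 tray mm [-22.2 -65.8  18.6] F [-0.3  0.  -0.2] toolyaw 0.299 z [-0. -0. -1.] -3.745203969112808e-05
```

>>> send_rows(targets=[{"xyz": [0,-2,0],"rotation": [0,0,0]},{"xyz": [0,-2,0],"rotation": [0,0,0]},{"xyz": [0,-1,0],"rotation": [0,0,0]},{"xyz": [0,0,0],"rotation": [0,0,0]}])

```text
time_s: 4.15
position: [0.627, 0.1319, 0.0187]
tool_rot: [[0.956, 0.295, -0.0], [0.295, -0.956, 0.0], [0.0, -0.0, -1.0]]
wrist_force: [-0.6, 0.3, 0.4]
gripper_width: -0.0
grip_force: 0.0
```

```bash
python3 - <<'E'
from h import *
stat()
p,d,i=grab("side"); cv2.imwrite("pics/s3.png",cv2.resize(p[160:310,210:430],None,fx=3.5,fy=3.5))
E
```

```text
4.15 tray mm [-22.2 -60.3  18.7] F [-0.5  0.4  0.4] toolyaw 0.299 z [-0.  0. -1.] -3.6921344858685156e-06
```

View pics/s3.png

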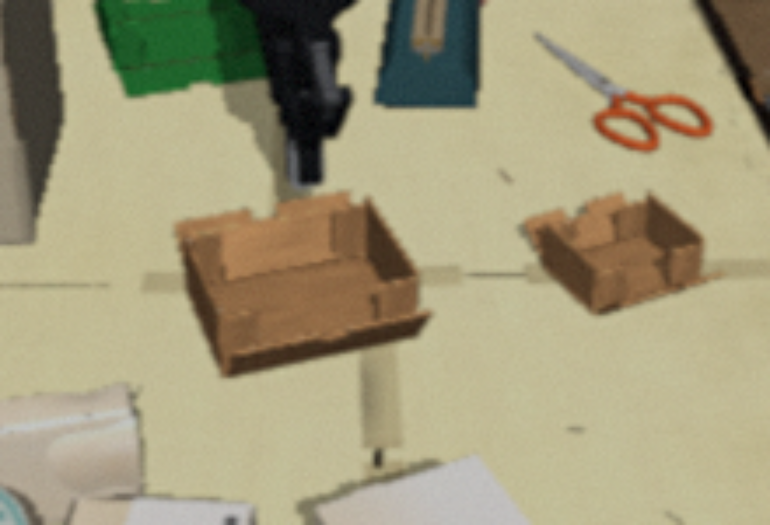

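```bash
python3 - <<'E'
from h import *
s=r.state()
p,d,i=grab("side")
def pr(i,X):
    c=np.array(i["R"])@X+np.array(i["t"]);k=np.array(i["camera_matrix"])@c;return (k[:2]/k[2]).round(1)
print("tip proj",pr(i,s["position"]),"seen",(210+305/3.5,160+183/3.5))
print("tip depth pt",world(i,d,297,211),world(i,d,297,206))
for n,a in dict(cornerfar=(.06,.045,.047),floor=(0,0,.003),redge=(0,-.075,.037),near=(-.06,.045,.047)).items():
    X=C+T.T@np.array(a); print(n,((pr(i,X)-[210,160])*3.5).round())
for uv in [(298,232),(273,223),(300,218)]: print(uv, (T@(world(i,d,*uv)-C)).round(3))
t,td,ti=grab("top"); cv2.imwrite("pics/t3.png",cv2.resize(t[125:225,205:335],None,fx=6,fy=6,interpolation=cv2.INTER_CUBIC)); print("top tip",((pr(ti,s["position"])-[205,125])*6).round())
E
```

```text
tip proj [297.1 226.2] seen (297.1428571428571, 212.28571428571428)
tip depth pt [0.62603987 0.14430348 0.06569396] [0.62563365 0.14822005 0.08041939]
cornerfar [217. 313.]
floor [299. 312.]
redge [264. 202.]
near [419. 272.]
(298, 232) [-0.021 -0.051  0.009]
(273, 223) [ 0.029 -0.074  0.03 ]
(300, 218) [-0.033 -0.072  0.031]
top tip [523. 361.]
```

View pics/t3.png

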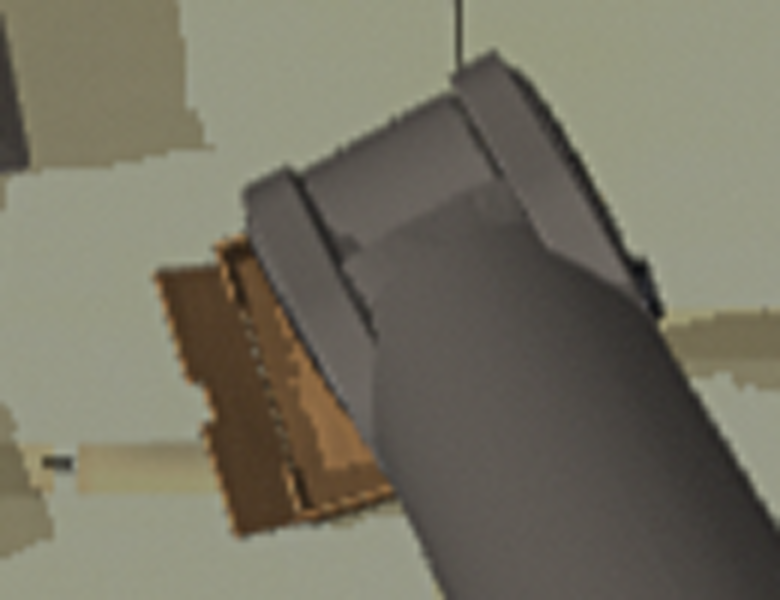

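The top view shows only the arm above the tray, with the left panel still leaning. The side view puts the fingertip too high, at crop row 185 against 232 expected, so I'll check this numerically.

```bash
python3 - <<'E'
from h import *
p,d,i=grab("side")
K=np.array(i["camera_matrix"]);R=np.array(i["R"]);t=np.array(i["t"])
c=R@np.array([.6414,.0787,.0149])+t;k=K@c;print("s2 tip proj crop",((k[:2]/k[2]-[210,160])*3.5).round())
for v in range(192,236,2): print(v,p[v,297],(T@(world(i,d,297,v)-C)*1000).round(), p[v,288],(T@(world(i,d,288,v)-C)*1000).round())
E
python3 - <<'E'
from h import *
p,d,i=grab("side"); cv2.imwrite("pics/s4.png",cv2.resize(p[185:245,255:335],None,fx=9,fy=9,interpolation=cv2.INTER_CUBIC))
E
```

```text
s2 tip proj crop [284. 194.]
192 [17 15 14] [-12. -17. 130.] [ 82 106 111] [ -55. -252.    1.]
194 [4 3 3] [-12. -17. 125.] [ 82 106 110] [ -52. -244.    0.]
196 [7 6 7] [-11. -14. 122.] [ 83 109 116] [ -49. -232.    1.]
198 [8 7 8] [-14. -24. 111.] [ 84 109 116] [ -46. -221.    2.]
200 [2 3 0] [-15. -31. 103.] [ 79 104 110] [ -42. -207.    4.]
202 [17 16 14] [-20. -48.  88.] [ 81 105 112] [ -40. -199.    3.]
204 [22 18 18] [-20. -47.  83.] [ 76 102 109] [ -37. -190.    2.]
206 [19 17 16] [-19. -46.  79.] [ 78 103 109] [ -35. -182.    1.]
208 [17 12 15] [-19. -45.  75.] [ 84 112 118] [ -32. -171.    2.]
210 [14 10 12] [-19. -47.  69.] [ 99 131 139] [ -28. -159.    4.]
212 [60 58 59] [-21. -54.  59.] [107 141 149] [ -27. -153.    2.]
214 [ 95 118 121] [ -44. -135.    3.] [104 135 145] [ -24. -144.    2.]
216 [ 83 116 137] [ -42. -127.    3.] [118 155 164] [ -21. -134.    3.]
218 [ 78 119 162] [-27. -75.  31.] [106 144 164] [ -19. -126.    3.]
220 [ 83 126 166] [-25. -71.  28.] [106 137 154] [ -16. -117.    3.]
222 [ 74 114 158] [-24. -68.  25.] [ 81 122 160] [ -4. -70.  28.]
224 [ 80 118 160] [-24. -67.  20.] [ 85 128 174] [ -4. -70.  23.]
226 [ 73 113 153] [-22. -60.  19.] [ 82 127 169] [ -2. -64.  21.]
228 [ 75 116 156] [-21. -58.  16.] [ 80 120 164] [ -2. -62.  17.]
230 [ 81 124 163] [-20. -53.  14.] [ 80 118 161] [ -0. -57.  15.]
232 [ 84 125 166] [-19. -51.  10.] [ 81 123 165] [  1. -54.  13.]
234 [ 80 120 162] [-18. -47.   7.] [ 83 126 168] [  2. -49.  10.]
```

View pics/s4.png

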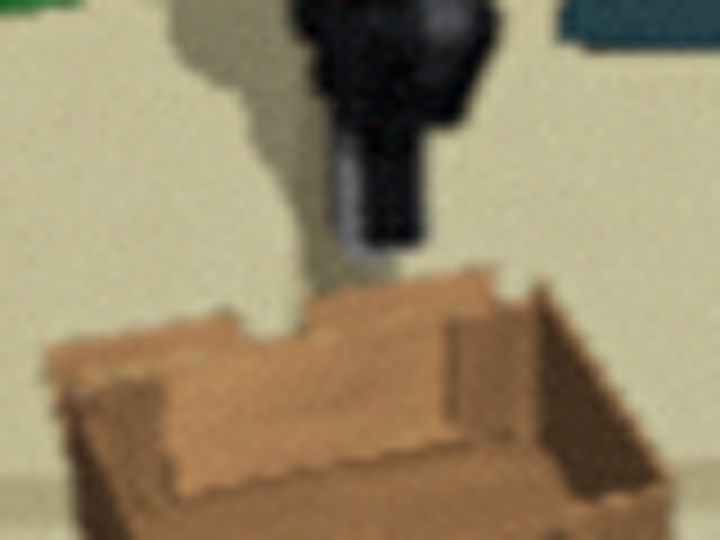

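The enlarged view shows the fingertips ending about 40 mm above where the state says the TCP is, at z≈0.059 by depth with the panel at crop (300,310) untouched below. The lateral position agrees. I'll back out, go lower while watching force, then push.

>>> send_rows(targets=[{"xyz": [0,15,0],"rotation": [0,0,0]},{"xyz": [0,15,0],"rotation": [0,0,0]},{"xyz": [0,15,0],"rotation": [0,0,0]},{"xyz": [0,10,0],"rotation": [0,0,0]},{"xyz": [0,0,10],"rotation": [0,0,0]},{"xyz": [0,0,10],"rotation": [0,0,0]},{"xyz": [0,0,0],"rotation": [0,0,0]}])

```text
time_s: 4.98
position: [0.6411, 0.0789, -0.0041]
tool_rot: [[0.956, 0.295, -0.004], [0.295, -0.956, 0.0], [-0.004, -0.001, -1.0]]
wrist_force: [-0.8, 0.0, -0.1]
gripper_width: -0.0001
grip_force: 0.0
```

>>> send_rows(targets=[{"xyz": [0,0,6],"rotation": [0,0,0]},{"xyz": [0,0,5],"rotation": [0,0,0]},{"xyz": [0,0,5],"rotation": [0,0,0]},{"xyz": [0,0,0],"rotation": [0,0,0]}])

```text
time_s: 5.32
position: [0.6424, 0.0793, -0.0186]
tool_rot: [[0.955, 0.295, -0.002], [0.295, -0.955, -0.0], [-0.002, -0.0, -1.0]]
wrist_force: [0.3, -0.5, -1.2]
gripper_width: -0.0
grip_force: 0.0
```

```bash
python3 - <<'E'
from h import *
stat()
p,d,i=grab("side")
K=np.array(i["camera_matrix"]);R=np.array(i["R"]);t=np.array(i["t"])
v,u=np.mgrid[185:225,270:320]; z=d[185:225,270:320]
P=(np.stack([(u-K[0,2])/K[0,0]*z,(v-K[1,2])/K[1,1]*z,z],-1)-t)@R
m=p[185:225,270:320].max(-1)<45
q=(P[m]-C)@T.T*1000; q=q[np.argsort(q[:,2])]; print(q[:12].round())
E
```

```text
5.3167 tray mm [ -23.1 -115.   -18.6] F [ 0.1 -0.5 -1.2] toolyaw 0.3 z [-0.002 -0.    -1.   ] -9.206024684302248e-06
[[ -26. -104.   28.]
 [ -28. -103.   28.]
 [ -19. -105.   29.]
 [ -23. -103.   29.]
 [ -20. -101.   31.]
 [ -23. -103.   32.]
 [ -27. -101.   32.]
 [ -25. -101.   32.]
 [ -26. -105.   32.]
 [ -24. -105.   33.]
 [ -18. -101.   33.]
 [ -20. -100.   34.]]
```

The reported TCP is below the table with no contact force, which confirms the 40 mm offset. I'll go a little lower, then push.

>>> send_rows(targets=[{"xyz": [0,0,5],"rotation": [0,0,0]},{"xyz": [0,0,3],"rotation": [0,0,0]},{"xyz": [0,-6,0],"rotation": [0,0,0]},{"xyz": [0,-6,0],"rotation": [0,0,0]},{"xyz": [0,-6,0],"rotation": [0,0,0]},{"xyz": [0,-6,0],"rotation": [0,0,0]},{"xyz": [0,-6,0],"rotation": [0,0,0]},{"xyz": [0,0,0],"rotation": [0,0,0]}])

```text
time_s: 6.03
position: [0.6342, 0.1096, -0.0249]
tool_rot: [[0.955, 0.296, 0.0], [0.296, -0.955, 0.001], [0.001, -0.001, -1.0]]
wrist_force: [0.6, -0.0, -0.6]
gripper_width: 0.0001
grip_force: 0.0
```

>>> send_rows(targets=[{"xyz": [0,-5,0],"rotation": [0,0,0]},{"xyz": [0,-5,0],"rotation": [0,0,0]},{"xyz": [0,-4,0],"rotation": [0,0,0]},{"xyz": [0,-3,0],"rotation": [0,0,0]},{"xyz": [0,-2,0],"rotation": [0,0,0]},{"xyz": [0,0,0],"rotation": [0,0,0]}])

```text
time_s: 6.53
position: [0.6286, 0.1266, -0.0253]
tool_rot: [[0.955, 0.295, -0.0], [0.295, -0.955, 0.0], [-0.0, -0.001, -1.0]]
wrist_force: [-0.2, 0.4, -0.3]
gripper_width: 0.0004
grip_force: 0.0
```

```bash
cat >> h.py <<'E'
def look(name,z0):
    # panel points in tray frame from side depth, brown only
    p,d,i=grab("side");K=np.array(i["camera_matrix"]);R=np.array(i["R"]);t=np.array(i["t"])
    v,u=np.mgrid[190:275,250:335];z=d[190:275,250:335]
    P=(np.stack([(u-K[0,2])/K[0,0]*z,(v-K[1,2])/K[1,1]*z,z],-1)-t)@R
    h=cv2.cvtColor(p,cv2.COLOR_BGR2HSV)[190:275,250:335]
    m=(h[...,1]>110)&(h[...,0]<18); q=(P[m]-C)@T.T*1000
    for s in(-1,1):
        w=q[(abs(q[:,0])<40)&(s*q[:,1]>38)&(s*q[:,1]<85)]
        for a in range(5,55,10):
            b=w[(w[:,2]>a)&(w[:,2]<a+10)]
            if len(b)>3: print("side",s,"z",a+5,"y med",np.median(b[:,1]).round(1),len(b))
    cv2.imwrite("pics/"+name,cv2.resize(p[180:275,240:345],None,fx=7,fy=6,interpolation=cv2.INTER_CUBIC))
E
python3 - <<'E'
from h import *
stat(); look("s5.png",0)
E
```

```text
6.5333 tray mm [-22.3 -65.8 -25.3] F [-0.1  0.5 -0.3] toolyaw 0.3 z [-0.  0. -1.] 0.0004232822778872978
side -1 z 10 y med -45.3 157
side -1 z 20 y med -46.3 146
side -1 z 30 y med -46.6 144
side -1 z 40 y med -47.4 138
side -1 z 50 y med -48.1 46
side 1 z 10 y med 53.4 32
side 1 z 20 y med 58.7 72
side 1 z 30 y med 66.0 94
side 1 z 40 y med 71.1 83
```

The right panel is within about 4° of upright. I'll press it to the stop.

>>> send_rows(targets=[{"xyz": [0,-1,0],"rotation": [0,0,0]},{"xyz": [0,-1,0],"rotation": [0,0,0]},{"xyz": [0,-1,0],"rotation": [0,0,0]},{"xyz": [0,0,0],"rotation": [0,0,0]},{"xyz": [0,0,0],"rotation": [0,0,0]}])

```text
time_s: 7.0
position: [0.628, 0.1286, -0.0253]
tool_rot: [[0.956, 0.294, -0.0], [0.294, -0.956, 0.0], [-0.0, -0.0, -1.0]]
wrist_force: [0.3, 0.1, -0.1]
gripper_width: 0.0005
grip_force: 0.1
```

```bash
python3 - <<'E'
from h import *
stat(); look("s5.png",0)
E
```

```text
7.0 tray mm [-22.2 -63.7 -25.3] F [ 0.3  0.  -0.1] toolyaw 0.299 z [-0.  0. -1.] 0.00046880346380278465
side -1 z 10 y med -44.8 146
side -1 z 20 y med -45.5 138
side -1 z 30 y med -45.9 138
side -1 z 40 y med -46.0 134
side -1 z 50 y med -46.2 48
side 1 z 10 y med 54.3 31
side 1 z 20 y med 59.0 76
side 1 z 30 y med 66.0 87
side 1 z 40 y med 71.1 82
```

>>> send_rows(targets=[{"xyz": [0,-1,0],"rotation": [0,0,0]},{"xyz": [0,-1,0],"rotation": [0,0,0]},{"xyz": [0,0,0],"rotation": [0,0,0]},{"xyz": [0,0,0],"rotation": [0,0,0]}])

```text
time_s: 7.38
position: [0.6276, 0.1297, -0.0253]
tool_rot: [[0.956, 0.294, 0.0], [0.294, -0.956, -0.001], [-0.0, 0.001, -1.0]]
wrist_force: [-0.1, -3.4, 0.4]
gripper_width: -0.0001
grip_force: 1.4
```

```bash
python3 - <<'E'
from h import *
stat(); look("s5.png",0)
E
```

```text
7.3833 tray mm [-22.3 -62.5 -25.3] F [-1.1 -3.2  0.4] toolyaw 0.298 z [ 0.    -0.001 -1.   ] -0.00014865010447516624
side -1 z 10 y med -44.9 150
side -1 z 20 y med -45.3 141
side -1 z 30 y med -45.2 135
side -1 z 40 y med -45.0 136
side -1 z 50 y med -44.9 44
side 1 z 10 y med 53.9 37
side 1 z 20 y med 58.8 68
side 1 z 30 y med 65.8 91
side 1 z 40 y med 71.4 84
```

The right panel is vertical against its stop, with 3 N of resistance at the wrist. Next I back off, rise and cross to the left side.

>>> send_rows(targets=[{"xyz": [0,8,0],"rotation": [0,0,0]},{"xyz": [0,16,0],"rotation": [0,0,0]},{"xyz": [0,4,-15],"rotation": [0,0,0]},{"xyz": [0,0,-25],"rotation": [0,0,0]},{"xyz": [0,0,-25],"rotation": [0,0,0]},{"xyz": [0,0,-25],"rotation": [0,0,0]},{"xyz": [0,-5,-20],"rotation": [0,0,0]},{"xyz": [0,-20,0],"rotation": [0,0,0]}])

```text
time_s: 8.1
position: [0.6325, 0.1245, 0.0894]
tool_rot: [[0.957, 0.289, 0.008], [0.289, -0.957, -0.0], [0.008, 0.002, -1.0]]
wrist_force: [1.0, -0.7, 0.6]
gripper_width: 0.0
grip_force: 0.0
```

>>> send_rows(targets=[{"xyz": [0,-25,0],"rotation": [0,0,0]},{"xyz": [0,-27,0],"rotation": [0,0,0]},{"xyz": [0,-27,0],"rotation": [0,0,0]},{"xyz": [0,-27,0],"rotation": [0,0,0]},{"xyz": [0,-27,0],"rotation": [0,0,0]},{"xyz": [0,-27,0],"rotation": [0,0,0]},{"xyz": [0,-22,0],"rotation": [0,0,0]},{"xyz": [0,0,0],"rotation": [0,0,0]}])

```text
time_s: 8.77
position: [0.5715, 0.3089, 0.0851]
tool_rot: [[0.953, 0.302, -0.001], [0.302, -0.953, 0.005], [0.0, -0.005, -1.0]]
wrist_force: [-0.7, 1.0, -0.4]
gripper_width: -0.0002
grip_force: 0.0
```

```bash
python3 - <<'E'
from h import *
stat()
E
```

```text
8.7667 tray mm [-22.9 125.3  85.1] F [-0.4  1.2 -0.4] toolyaw 0.307 z [-0.001  0.005 -1.   ] -0.00015946932069816236
```

Now down to reported z ≈ -25 (real about +15), with the last part slower.

>>> send_rows(targets=[{"xyz": [0,0,20],"rotation": [0,0,0]},{"xyz": [0,0,20],"rotation": [0,0,0]},{"xyz": [0,0,20],"rotation": [0,0,0]},{"xyz": [0,0,20],"rotation": [0,0,0]},{"xyz": [0,0,15],"rotation": [0,0,0]},{"xyz": [0,0,10],"rotation": [0,0,0]},{"xyz": [0,0,5],"rotation": [0,0,0]},{"xyz": [0,0,0],"rotation": [0,0,0]}])

```text
time_s: 9.43
position: [0.5743, 0.3012, -0.0262]
tool_rot: [[0.956, 0.294, -0.001], [0.294, -0.956, -0.001], [-0.001, 0.0, -1.0]]
wrist_force: [-0.1, -0.4, 0.1]
gripper_width: 0.0002
grip_force: 0.0
```

```bash
python3 - <<'E'
from h import *
stat(); look("s5.png",0)
E
```

```text
9.4333 tray mm [-22.5 117.1 -26.2] F [-0.3 -0.4  0.1] toolyaw 0.299 z [-0.001 -0.001 -1.   ] 0.00023108483358764593
side -1 z 10 y med -44.7 148
side -1 z 20 y med -45.0 135
side -1 z 30 y med -45.1 133
side -1 z 40 y med -45.2 118
side -1 z 50 y med -44.9 35
side 1 z 10 y med 54.1 30
side 1 z 20 y med 58.9 60
side 1 z 30 y med 66.4 67
side 1 z 40 y med 71.6 54
```

View pics/s5.png

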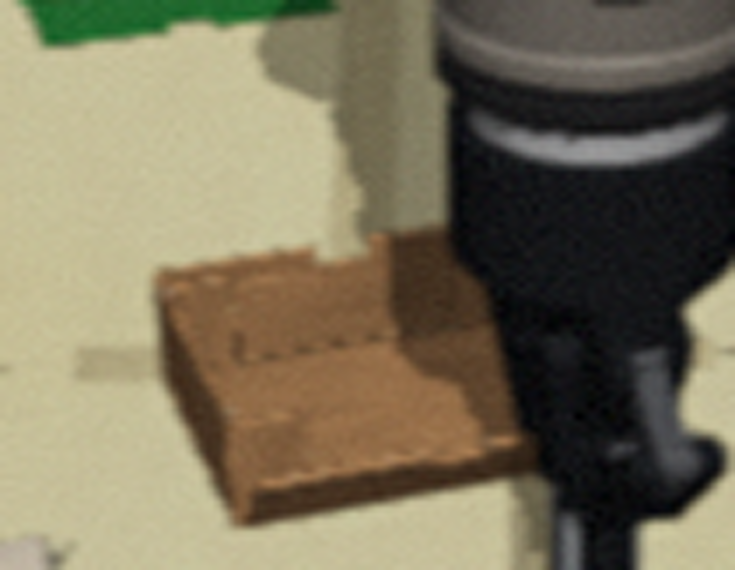

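The right panel, along crop (160-450, 240-270), stands upright, and the fingers at (595,540) are outside the left panel. Pushing inward now.

>>> send_rows(targets=[{"xyz": [0,8,0],"rotation": [0,0,0]},{"xyz": [0,8,0],"rotation": [0,0,0]},{"xyz": [0,8,0],"rotation": [0,0,0]},{"xyz": [0,8,0],"rotation": [0,0,0]},{"xyz": [0,7,0],"rotation": [0,0,0]},{"xyz": [0,5,0],"rotation": [0,0,0]},{"xyz": [0,5,0],"rotation": [0,0,0]},{"xyz": [0,0,0],"rotation": [0,0,0]}])

```text
time_s: 10.15
position: [0.5898, 0.2529, -0.0253]
tool_rot: [[0.956, 0.293, 0.0], [0.293, -0.956, -0.001], [-0.0, 0.001, -1.0]]
wrist_force: [0.9, -0.1, 0.0]
gripper_width: 0.0001
grip_force: 0.0
```

>>> send_rows(targets=[{"xyz": [0,1,0],"rotation": [0,0,0]},{"xyz": [0,1,0],"rotation": [0,0,0]},{"xyz": [0,1,0],"rotation": [0,0,0]},{"xyz": [0,1,0],"rotation": [0,0,0]},{"xyz": [0,1,0],"rotation": [0,0,0]},{"xyz": [0,0,0],"rotation": [0,0,0]},{"xyz": [0,0,0],"rotation": [0,0,0]}])

```text
time_s: 10.73
position: [0.5906, 0.25, -0.0253]
tool_rot: [[0.956, 0.294, -0.0], [0.294, -0.956, -0.0], [-0.0, 0.0, -1.0]]
wrist_force: [-0.3, 0.1, 0.9]
gripper_width: 0.0001
grip_force: 0.1
```

```bash
python3 - <<'E'
from h import *
stat(); look("s6.png",0)
E
```

```text
10.7333 tray mm [-22.1  63.3 -25.3] F [-0.2  0.2  0.9] toolyaw 0.299 z [-0. -0. -1.] 8.110832062902967e-05
side -1 z 10 y med -44.9 137
side -1 z 20 y med -45.1 119
side -1 z 30 y med -45.5 123
side -1 z 40 y med -45.4 110
side -1 z 50 y med -44.7 34
side 1 z 10 y med 47.9 78
side 1 z 20 y med 48.1 101
side 1 z 30 y med 48.6 99
side 1 z 40 y med 48.9 104
side 1 z 50 y med 48.8 38
```

>>> send_rows(targets=[{"xyz": [0,1,0],"rotation": [0,0,0]},{"xyz": [0,1,0],"rotation": [0,0,0]},{"xyz": [0,0,0],"rotation": [0,0,0]},{"xyz": [0,0,0],"rotation": [0,0,0]}])

```text
time_s: 11.12
position: [0.5912, 0.2482, -0.0253]
tool_rot: [[0.956, 0.294, 0.0], [0.294, -0.956, 0.0], [0.0, -0.0, -1.0]]
wrist_force: [-0.9, 0.8, 0.4]
gripper_width: -0.0002
grip_force: 0.6
```

```bash
python3 - <<'E'
from h import *
stat()
E
```

```text
11.1167 tray mm [-22.   61.5 -25.3] F [-0.6  1.   0.4] toolyaw 0.299 z [ 0.  0. -1.] -0.00018560500606048998
```

Keep going until there's a clear reaction.

>>> send_rows(targets=[{"xyz": [0,1,0],"rotation": [0,0,0]},{"xyz": [0,0.5,0],"rotation": [0,0,0]},{"xyz": [0,0,0],"rotation": [0,0,0]},{"xyz": [0,0,0],"rotation": [0,0,0]}])

```text
time_s: 11.45
position: [0.5912, 0.2481, -0.0252]
tool_rot: [[0.955, 0.295, -0.0], [0.295, -0.955, 0.002], [0.0, -0.002, -1.0]]
wrist_force: [-1.2, 4.9, 0.2]
gripper_width: 0.0001
grip_force: 2.6
```

>>> send_rows(targets=[{"xyz": [0,0,0],"rotation": [0,0,0]}])

```text
time_s: 11.53
position: [0.5912, 0.2481, -0.0252]
tool_rot: [[0.955, 0.295, -0.0], [0.295, -0.955, 0.002], [0.0, -0.002, -1.0]]
wrist_force: [-1.1, 5.3, -0.7]
gripper_width: -0.0001
grip_force: 2.6
```

The stop is felt at 5 N. I'll retreat outward and up.

>>> send_rows(targets=[{"xyz": [0,-8,0],"rotation": [0,0,0]},{"xyz": [0,-20,0],"rotation": [0,0,0]},{"xyz": [0,-20,0],"rotation": [0,0,0]},{"xyz": [0,-10,-20],"rotation": [0,0,0]},{"xyz": [0,-10,-30],"rotation": [0,0,0]},{"xyz": [0,-20,-30],"rotation": [0,0,0]},{"xyz": [0,-20,-30],"rotation": [0,0,0]},{"xyz": [0,-20,-30],"rotation": [0,0,0]}])

```text
time_s: 12.2
position: [0.554, 0.3685, 0.116]
tool_rot: [[0.956, 0.293, 0.0], [0.293, -0.956, -0.002], [-0.0, 0.002, -1.0]]
wrist_force: [0.9, -0.7, -1.1]
gripper_width: 0.0001
grip_force: 0.0
```

>>> send_rows(targets=[{"xyz": [0,-20,-30],"rotation": [0,0,0]},{"xyz": [0,-20,-30],"rotation": [0,0,0]},{"xyz": [0,0,-20],"rotation": [0,0,0]},{"xyz": [0,0,0],"rotation": [0,0,0]},{"xyz": [0,0,0],"rotation": [0,0,0]},{"xyz": [0,0,0],"rotation": [0,0,0]}])

```text
time_s: 12.7
position: [0.5424, 0.4056, 0.1936]
tool_rot: [[0.956, 0.293, -0.001], [0.293, -0.956, -0.002], [-0.001, 0.002, -1.0]]
wrist_force: [0.3, -0.2, -1.1]
gripper_width: 0.0001
grip_force: 0.0
```

```bash
python3 - <<'E'
from h import *
stat(); look("s7.png",0)
t,_,_=grab("top"); cv2.imwrite("pics/t7.png",cv2.resize(t[125:300,205:335],None,fx=3.4,fy=3.4))
a=cv2.imread("pics/s7.png");b=cv2.imread("pics/t7.png");a=cv2.resize(a,(358,290))
o=np.zeros((max(a.shape[0],b.shape[0]),a.shape[1]+b.shape[1],3),np.uint8);o[:a.shape[0],:a.shape[1]]=a;o[:b.shape[0],a.shape[1]:]=b
cv2.imwrite("pics/fin.png",o); print(o.shape)
E
```

```text
12.7 tray mm [-22.2 226.2 193.6] F [ 0.2 -0.3 -1.1] toolyaw 0.297 z [-0.001 -0.002 -1.   ] 0.00011151009653906377
side -1 z 10 y med -44.7 158
side -1 z 20 y med -45.0 141
side -1 z 30 y med -45.2 136
side -1 z 40 y med -44.8 135
side -1 z 50 y med -44.8 37
side 1 z 10 y med 47.5 122
side 1 z 20 y med 47.6 156
side 1 z 30 y med 47.9 153
side 1 z 40 y med 47.7 147
side 1 z 50 y med 47.5 75
(595, 800, 3)
```

View pics/fin.png

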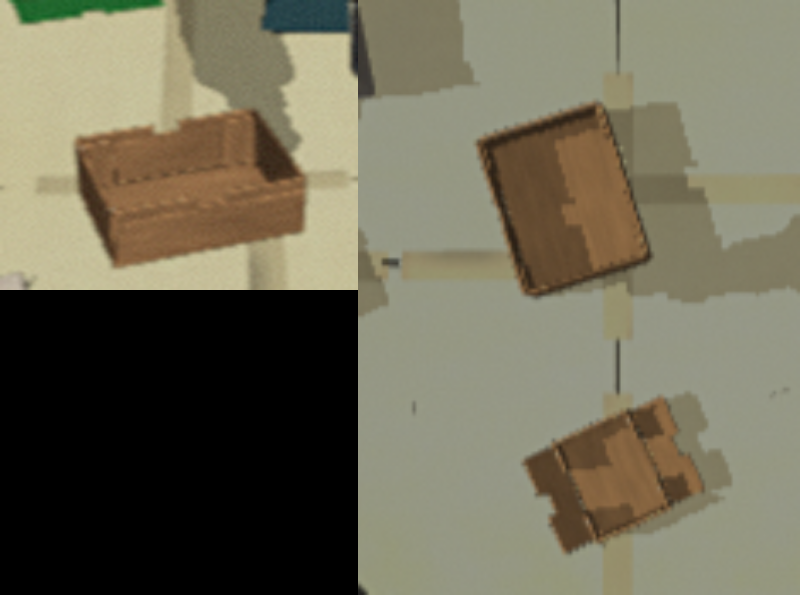

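Both long panels stand upright in the side view at (190,190) and the top view at (565,200). The small tray at (615,475) hasn't moved, and the arm is clear of everything.

```bash
python3 -c "
from station import r
print(r.job_done())"
```

```text
the job is handed in; nothing more can be done
None
```

Both long side panels of the larger tray now stand upright against the corner tabs, the smaller tray was left alone, and the job is handed in at about 13 s of the 48 s allowed; the fingertips sat about 40 mm higher than the reported TCP, so the first push passed over the panel and I repeated it lower.

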